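Fetch the small flat cheese from behind the tall ones and weigh it

TASK

The small flat cheese at the back of the ripening board is due for weighing, but three tall cheeses stand round it. Lift the three tall cheeses over to the empty side board and stand them upright there; only then set the flat cheese in the middle of the scale's pan, and last put each tall cheese back upright on the exact spot where it stood at the start (which way it faces does not matter). Knock no cheese over and leave the gauge, brush, cup and jar where they are.

Things in the scene. Friction and masses are not known exactly. Their poses are not given: they have to be found in the camera images.
- drum_mid (a point): the round tall cheese: an upright cylinder 62 mm in diameter, 100 mm high, 0.2 to 0.45 kg. All the cheeses have the same plain yellow rind. It stands upright on the ripening board. The point is its centre, 50 mm above its underside; its z axis is up
- block_mid (a point): the square tall cheese: an upright square block 56 x 56 mm, 100 mm high, 0.2 to 0.45 kg. All the cheeses have the same plain yellow rind. It stands upright on the ripening board. The point is its centre, 50 mm above its underside; its z axis is up, its x and y axes are square to its sides
- loaf_mid (a point): the oval tall cheese: upright, 80 mm long (along its x axis) by 44 mm wide (along its y axis) with rounded ends, 100 mm high, 0.2 to 0.45 kg. All the cheeses have the same plain yellow rind. It stands upright on the ripening board. The point is its centre, 50 mm above its underside; its z axis is up
- flat_mid (a point): the small flat cheese: a disc 60 mm in diameter, 25 mm high, about 85 g, same yellow rind. It lies on the ripening board with the three tall cheeses left, right and on the robot's side of it (gaps of 6 to 26 mm) and a wooden batten fixed to the board behind it (about 11 mm away, 20 mm high above the board). The ripening board is fixed, brown wood, 200 x 270 mm, 22 mm thick. The point is the disc's centre, 12.5 mm above its underside
- sideboard_top (a point): the empty pale wooden side board, 300 mm long (along its x axis) by 130 mm wide (along its y axis), 22 mm thick, fixed on the table to the left or to the right of the ripening board. The point is the centre of its top face, 22 mm above the table; z up. All three tall cheeses fit on it in one row along its length, 95 mm apart
- scale_pan (a point): the grey bench scale, fixed on the table on the other side of the ripening board: a flat steel pan 130 x 160 mm with a dark ring of 74 mm diameter drawn round its middle. The point is the middle of the pan's top face, 45 mm above the table; z up. The pan does not move
- gauge: A bystander that must stay where it is: a small round white dial gauge, 38 mm in diameter, 16 mm high, lying loose on the ripening board's front left corner. The point is the centre of its underside
- brush: A bystander that must stay where it is: a rind brush, 170 mm long, lying loose on the table near the robot. The point lies under it
- cup: A bystander that must stay where it is: a white ceramic cup, 64 mm across the rim, 55 mm high, on the table near the robot. The point is the centre of its underside
- jar: A bystander that must stay where it is: a closed jar, 68 mm in diameter, 100 mm high, on the table beyond the ripening board. The point is the centre of its underside
Not all that is in view belongs to the job. What is shaped like the part that bears flat_mid but pink or purple is not meant.

How it is judged:
By the outcome, as a careful person would: the job done as asked, in the order asked, and still so for the second after the job is handed in, with the robot touching nothing.
It also fails if it takes over 144 s, if anything falls off the work surface, if the arm or the gripper's body presses on something with over 40 N, if the wrist force passes 120 N, or if a joint passes its speed limit or range.

ROBOT

A 6-joint arm with a two-finger parallel gripper is mounted at the origin on the work surface. World frame = base frame: x ahead of the robot, y to its left, z up, the work surface at z = 0. Lengths are in m, angles in rad, forces in N, time in s.
With the tool pointing down it reaches from about 0.375 to 0.925 m from the base axis. Payload 5.7 kg.
Tool frame: the origin (TCP) lies on the centre line of the jaws, within the pads' length; the fingertips stand 14 mm ahead of it and the grasp point (between the pads) lies 5 mm behind it; z points along the fingers, y is the line along which they close (so a half turn about z gives the same grasp; the last joint's range is limited). The gripper opens to 85 mm and grips with 20 to 120 N. Pads are 22 mm wide; open, the fingers measure 114 mm over their backs; the gripper's body (76 mm by 85 mm) begins 54 mm behind the grasp point. The pads swing forward as they close: fully open they stand 13 mm farther back than shut.
Start: joints at [-1.459, 0.359, 1.51, -0, 1.272, -0.115], TCP at [0.135, -0.585, 0.245] pointing down, gripper open.
Joint ranges: [-2.97, 2.97], [-1.01, 2.36], [0.21, 2.38], [-0.96, 4.11], [0.2, 2.71], [-2.98, 2.98]. Speed limits (rad/s): [2.39, 2.39, 3.14, 3.14, 3.14, 3.14].

INTERFACE

Orientations are given as a rotation vector (axis times angle).
In Python, from station import ctrl, cams gives the robot as it stands.
- The arm moves only by the tool drive_tool, never from a script. Its argument "steps" is a list of rows, each a list of 3 entries, a list of its own where there are three numbers: the opening, from 0 (shut) to 1 (fully open), then the shift along the tool's x, y, z in cm, then the turn about the tool's z in degrees. In form: [[hand, [x, y, z], twist], ...]. A call has 1 to 20 rows; each row shifts and turns the commanded pose from where the row before left it, along the tool's axes as they then stand; what a row does not reach is not made up. A row lasts 1/12 s, in which the tool goes at most 41.7 mm and 7.16 degrees, less where a joint would pass 70% of its speed; a pose out of reach is approached as far as the arm can. A call is refused whole if a number of a shift passes 4.17 or a number of a turn 7.16, either way. A call with a gripper value outside its range is refused whole. The fingers move at their own pace and stop on an object; "newtons" is the grip in N (left out, the last holds). Time passes only in rows, so rows that do not move let the fingers close. It gives the time, the measured TCP pose, the force, the opening and the grip force at its end, in the units of the state.
- ctrl.get_state(): the state, without advancing time (a new reading comes with each control period).
- cams.read_camera(name): name is "scene" or "top"; returns a dict with "color" (384x512x3 uint8, red, green, blue), "intrinsics" (3x3 intrinsics, pixels), "extrinsics" (4x4, takes a point from world to camera coordinates). Camera axes: x right, y down, z forward; pixel columns grow to the right and rows downward; lengths in m; the calibration is good to about 2 mm. A picture is of the moment at which its call begins. There is no depth.
- ctrl.finish_job(): hands the job in; it is judged then, once.
The state is a dict: "time": time; "qpos": joint angles; "qd": joint speeds; "joint_torque": joint torques, N m; "eef_pos": TCP position; "ee_rot": TCP orientation; "wrist_force": force on the tool from outside, world axes, zero at the start; "torque": the same for the moment, N m; "grip_width": finger opening in m; "grasp_force": force on a finger pad.
Only numpy, scipy, OpenCV 4.12 (cv2) and the standard library are available. Lean on these libraries where they do the work, as an engineer would, in place of code of your own. Each camera call takes 0.05 s, during which the arm holds its last target. There are 200 camera calls.

## Working session

There is one attempt and no reset: what is moved stays moved. The work goes in short steps, Python scripts to look and compute and a tool call to move; the robot and the scene stay as the last step left them, time stands still between calls to the robot, and variables do not carry over. Pictures are saved under pics/ and viewed, at most 14 in all, crops included, and the job is handed in when it is done.

Besides the shell and the picture viewer there is one more tool, called after "Request:" as name(argument=value, ...) on one line, values as JSON. drive_tool: Moves the arm, as the interface text tells. Its arguments: {"type":"object","properties":{"steps":{"type":"array"},"newtons":{"type":"number"}},"required":["steps"]}

```bash
mkdir -p pics; ls; python3 - <<'E'
from station import ctrl,cams
import cv2,numpy as np
for n in("scene","top"):
    d=cams.read_camera(n);np.savez(n+"0.npz",**d)
    cv2.imwrite(f"pics/{n}0.png",cv2.resize(d["color"][:,:,::-1],(800,600)))
    print(d["intrinsics"],np.round(d["extrinsics"],3))
s=ctrl.get_state();print(s["time"],s["eef_pos"],s["ee_rot"],s["grip_width"])
E
```

```text
pics
[[368.83748429   0.         256.73048417]
 [  0.         368.83748429 191.6907234 ]
 [  0.           0.           1.        ]] [[-0.876  0.483  0.013  0.504]
 [ 0.365  0.679 -0.637 -0.183]
 [-0.316 -0.553 -0.771  1.112]
 [ 0.     0.     0.     1.   ]]
[[477.6681757    0.         255.83059064]
 [  0.         477.6681757  187.03283734]
 [  0.           0.           1.        ]] [[-0.026 -0.999  0.024 -0.003]
 [-0.994  0.023 -0.108  0.571]
 [ 0.108 -0.027 -0.994  1.18 ]
 [ 0.     0.     0.     1.   ]]
0.1 [ 0.13484207 -0.58401172  0.24452423] [-3.11969685e+00 -3.55336069e-01  2.05218634e-05] 0.0855958537083099
```

View pics/top0.png

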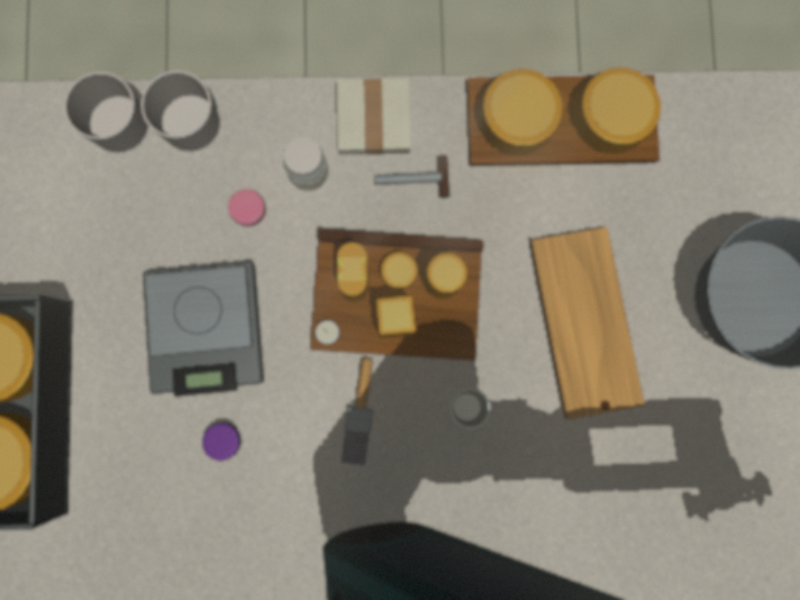

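View pics/scene0.png

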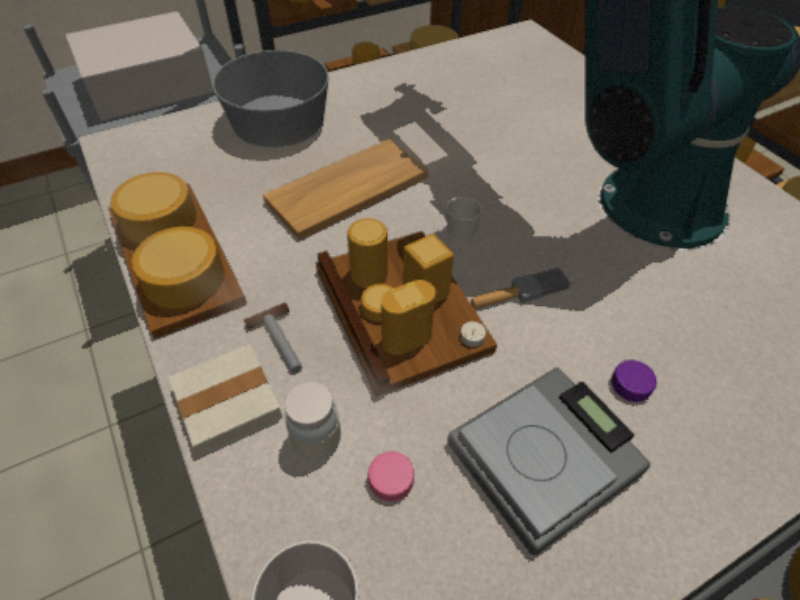

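Top view (800x600): loaf about (352,270), flat disc (400,270), drum (447,272), block (396,315), gauge (327,332), scale ring (198,310), side board (587,320). The other discs, pink (247,207) and purple (221,440), are decoys; the yellow disc between the tall cheeses is the one meant. I'll confirm it in a crop.

```bash
cat >h.py <<'E'
import numpy as np,cv2
def ray(d,uv,z):
    K,E=d["intrinsics"],d["extrinsics"];R,t=E[:3,:3],E[:3,3]
    c=-R.T@t;uv=np.atleast_2d(uv).astype(float)
    v=np.c_[uv,np.ones(len(uv))]@np.linalg.inv(K).T@R
    return c+v*((z-c[2])/v[:,2])[:,None]
def proj(d,p):
    q=np.atleast_2d(p)@d["extrinsics"][:3,:3].T+d["extrinsics"][:3,3];q=q@d["intrinsics"].T
    return q[:,:2]/q[:,2:]
E
python3 - <<'E'
import numpy as np,cv2
from h import *
t=np.load("top0.npz");s=np.load("scene0.npz")
a=cv2.resize(t["color"][140:240,190:320],(780,600),interpolation=cv2.INTER_CUBIC)
cv2.imwrite("pics/tc.png",a[:,:,::-1])
a=cv2.resize(s["color"][130:235,200:320],(685,600),interpolation=cv2.INTER_CUBIC)
cv2.imwrite("pics/sc.png",a[:,:,::-1])
for d in(t,s): print(-d["extrinsics"][:3,:3].T@d["extrinsics"][:3,3])
h=cv2.cvtColor(t["color"],cv2.COLOR_RGB2HSV)
for n,(u,v),z in(("loaf",(352,262),.122),("flat",(400,270),.047),("drum",(447,272),.122),("block",(396,315),.122),("gauge",(327,332),.038),("ring",(198,310),.045),("side",(587,320),.022),("cup",(469,407),.055)):
    print(n,ray(t,np.array([u,v])*.64,z).round(3),h[int(v*.64),int(u*.64)])
E
```

```text
[0.44019053 0.01519348 1.23433008]
[0.85932647 0.49601882 0.73401356]
loaf [[0.608 0.056 0.122]] [ 21 121 179]
flat [[ 0.605 -0.018  0.047]] [ 22 125 178]
drum [[ 0.59  -0.087  0.122]] [ 22 123 180]
block [[ 0.527 -0.008  0.122]] [ 23 120 179]
gauge [[0.509 0.101 0.038]] [ 25  36 169]
ring [[0.548 0.305 0.045]] [ 84  10 125]
side [[ 0.519 -0.323  0.022]] [ 18 132 178]
cup [[ 0.385 -0.12   0.055]] [30 21 99]
```

View pics/tc.png

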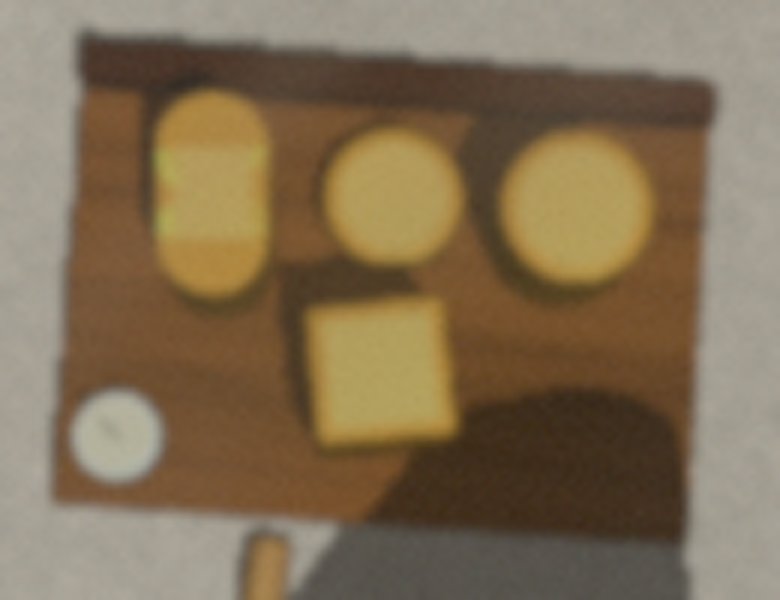

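View pics/sc.png

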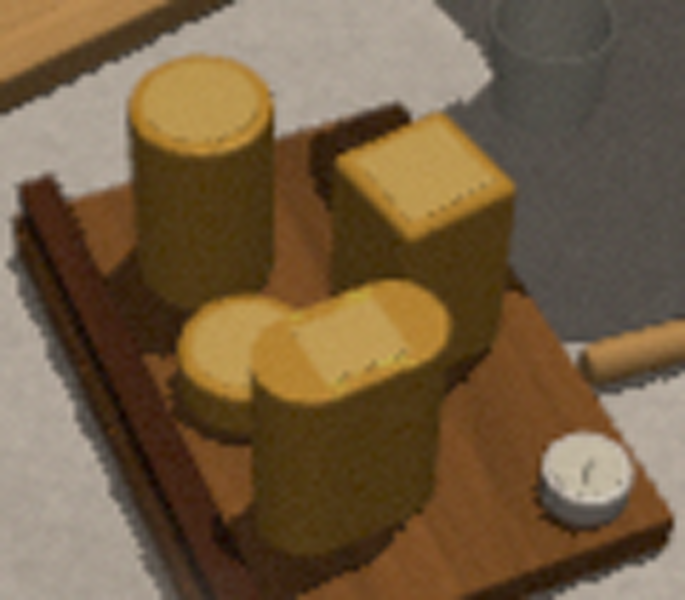

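The crops confirm it: the yellow low disc, top-crop (393,197), sits between the loaf (212,195), drum (577,207) and block (382,372), with the batten behind. The pink and purple discs are off the board. Now I'll measure with contours.

```bash
cat >>h.py <<'E'
def tops(d,roi,z,n=6,lo=(17,90,110),hi=(30,255,255),amin=150):
    """yellow top faces in ROI (u0,v0,u1,v1): fit min area rect to the contour in world plane z"""
    u0,v0,u1,v1=roi;k=4
    im=cv2.resize(d["color"][v0:v1,u0:u1],None,fx=k,fy=k,interpolation=cv2.INTER_CUBIC)
    m=cv2.inRange(cv2.cvtColor(im,cv2.COLOR_RGB2HSV),lo,hi)
    m=cv2.morphologyEx(m,cv2.MORPH_OPEN,np.ones((5,5)))
    out=[]
    for c in cv2.findContours(m,cv2.RETR_EXTERNAL,cv2.CHAIN_APPROX_NONE)[0]:
        if cv2.contourArea(c)<amin*16: continue
        uv=(c[:,0]+.5)/k-.5+[u0,v0]
        for zz in np.atleast_1d(z):
            w=ray(d,uv,zz)[:,:2]
            r=cv2.minAreaRect((w*1000).astype(np.float32))
            out.append((zz,np.round(uv.mean(0)),np.round(r[0],1),np.round(r[1],1),round(r[2],1)))
    return out
E
python3 - <<'E'
from h import *
t=np.load("top0.npz");s=np.load("scene0.npz")
for o in tops(t,(195,145,315,225),[.047,.122]):print(*o)
print("scene")
for o in tops(s,(200,130,300,235),[.047,.122]):print(*o)
print("side")
for o in tops(t,(330,140,420,270),.022,lo=(12,80,90)):print(*o)
# scale ring / pan / gauge
g=cv2.cvtColor(t["color"],cv2.COLOR_RGB2GRAY)[160:235,85:170]
g=cv2.resize(g,None,fx=4,fy=4,interpolation=cv2.INTER_CUBIC)
ci=cv2.HoughCircles(cv2.GaussianBlur(g,(5,5),1),cv2.HOUGH_GRADIENT,1,50,param1=60,param2=15,minRadius=50,maxRadius=75)
for c in ci[0][:3]:print(c,ray(t,(c[:2]+.5)/4-.5+[85,160],.045),c[2]/4/477.7*1.19)
E
```

```text
0.047 [253. 201.] [533.4  -9.6] [61.6 62.2] 3.9
0.122 [253. 201.] [527.6  -8. ] [57.7 58.3] 3.9
0.047 [286. 174.] [600.5 -92.7] [66.1 65.9] 88.7
0.122 [286. 174.] [590.4 -85.9] [62.  61.8] 88.7
0.047 [255. 173.] [606.4 -15.8] [60.2 60.2] 88.4
0.122 [255. 173.] [595.9 -13.9] [56.4 56.4] 88.4
0.047 [225. 172.] [608.9  59. ] [53. 88.] 86.2
0.122 [225. 172.] [598.2  56.3] [49.6 82.4] 86.2
scene
0.047 [254. 189.] [578.3  -4.2] [ 64.8 118.1] 69.5
0.122 [254. 189.] [609.   50.4] [ 57.7 105.2] 69.5
0.047 [274. 160.] [485.8 -69.8] [62.5 63. ] 4.6
0.122 [274. 160.] [526.6  -8. ] [55.7 56.1] 4.6
0.047 [235. 148.] [ 555.8 -158.9] [67.7 68.3] 27.0
0.122 [235. 148.] [588.9 -87.4] [60.3 60.8] 27.0
side
0.022 [376. 208.] [ 517.1 -321. ] [300.3 132.2] 8.8Traceback (most recent call last):
  File "<stdin>", line 12, in <module>
TypeError: 'NoneType' object is not subscriptable
```

Request:
drive_tool(steps=[[1,[0,0,0],6.5],[1,[0,0,0],6.5],[1,[1.5,-1.6,0],0],[1,[2.5,-2.76,0],0],[1,[2.5,-2.76,0],0],[1,[2.5,-2.76,0],0],[1,[2.5,-2.76,0],0],[1,[2.5,-2.76,0],0],[1,[2.5,-2.76,0],0],[1,[2.5,-2.76,0],0],[1,[2.5,-2.76,0],0],[1,[2.5,-2.76,0],0],[1,[2.5,-2.76,0],0],[1,[2.5,-2.76,0],0],[1,[2.5,-2.76,0],0],[1,[2.5,-2.76,0],0],[1,[2.5,-2.76,0],0],[1,[2.5,-2.76,0],0],[1,[2.5,-2.76,0],0],[1,[2.0,-2.76,0],0]], newtons=40)

```text
time: 1.77
eef_pos: [0.5714, -0.0977, 0.245]
ee_rot: [-3.141, -0.0, -0.0]
wrist_force: [1.4, 0.1, -0.6]
grip_width: 0.0853
grasp_force: 0.0
```

```bash
python3 - <<'E'
from h import *
t=np.load("top0.npz")
g=cv2.cvtColor(t["color"],cv2.COLOR_RGB2GRAY)
g=cv2.resize(g[160:235,85:170],None,fx=4,fy=4,interpolation=cv2.INTER_CUBIC)
b=cv2.morphologyEx(cv2.GaussianBlur(g,(5,5),0),cv2.MORPH_BLACKHAT,np.ones((25,25)))
m=(b>8).astype(np.uint8)*255
for c in cv2.findContours(m,cv2.RETR_EXTERNAL,cv2.CHAIN_APPROX_NONE)[0]:
    if cv2.contourArea(cv2.convexHull(c))<3000: continue
    uv=(c[:,0]+.5)/4-.5+[85,160];w=ray(t,uv,.045)[:,:2]*1000
    print(uv.mean(0),cv2.minEnclosingCircle(w.astype(np.float32)),cv2.minAreaRect(w.astype(np.float32)))
E
```

```text
[126.22432432 198.15608108] ((549.2533569335938, 305.92669677734375), 40.636451721191406) ((548.88671875, 305.4245910644531), (80.08695983886719, 79.09834289550781), 88.664794921875)
[134.94820205 190.87614155] ((534.5888671875, 296.36920166015625), 122.60623931884766) ((537.5054321289062, 299.16632080078125), (178.5447540283203, 180.06639099121094), 5.216747283935547)
```

Request:
drive_tool(steps=[[1,[1.0,-0.7,0],0],[1,[0.95,-0.6,1.0],0],[1,[0,0,2.5],0],[1,[0,0,2.5],0],[1,[0,0,2.5],0],[1,[0,0,2.5],0],[1,[0,0,2.5],0],[1,[0,0,1.5],0],[1,[0,0,0.5],0],[1,[0,0,0],0],[1,[0,0,0],0],[0.55,[0,0,0],0],[0.4,[0,0,0],0],[0.4,[0,0,0],0],[0.4,[0,0,0],0],[0.4,[0,0,0],0],[0.4,[0,0,0],0],[0.4,[0,0,0],0]])

```text
time: 3.27
eef_pos: [0.5905, -0.0867, 0.0918]
ee_rot: [3.141, 0.0, 0.004]
wrist_force: [-0.5, 1.1, 6.2]
grip_width: 0.061
grasp_force: 43.0
```

Request:
drive_tool(steps=[[0.4,[0,0,-1.0],0],[0.4,[0,0,-2.0],0],[0.4,[0,0,-2.0],0],[0.4,[0,1.0,-1.0],0],[0.4,[0.25,2.5,0],0],[0.4,[0.25,2.5,0],0],[0.4,[0.25,2.5,0],0],[0.4,[0.25,2.5,0],0],[0.4,[0.25,2.5,0],0],[0.4,[0.25,2.5,0],0],[0.4,[0.25,2.5,0],0],[0.4,[0.3,2.5,0],0],[0.4,[0,1.0,0],0],[0.4,[0,0,1.0],0],[0.4,[0,0,2.0],0],[0.4,[0,0,1.5],0],[0.4,[0,0,0.5],0],[0.4,[0,0,0.5],0],[0.4,[0,0,0],0],[0.4,[0,0,0],0]])

```text
time: 4.93
eef_pos: [0.6102, -0.306, 0.0956]
ee_rot: [-3.142, -0.001, -0.0]
wrist_force: [-0.8, -0.6, -2.8]
grip_width: 0.0614
grasp_force: 45.0
```

Request:
drive_tool(steps=[[0.4,[0,0,0.2],0],[0.4,[0,0,0.15],0],[0.4,[0,0,0],0],[0.8,[0,0,0],0],[1,[0,0,0],0],[1,[0,0,0],0],[1,[0,0,0],0],[1,[0,0,0],0],[1,[0,0,-2],0],[1,[0,0,-3],0],[1,[0,0,-3],0],[1,[0,0,0],0]])

```text
time: 5.93
eef_pos: [0.6134, -0.3086, 0.1785]
ee_rot: [3.136, -0.0, 0.014]
wrist_force: [0.8, -0.4, 1.0]
grip_width: 0.0858
grasp_force: 0.0
```

Request:
drive_tool(steps=[[1,[-0.5,-1.5,0],0],[1,[-0.8,-3.0,0],0],[1,[-0.8,-3.0,0],0],[1,[-0.8,-3.0,0],0],[1,[-0.8,-3.0,0],0],[1,[-0.8,-3.0,0],0],[1,[-0.8,-3.0,0],0],[1,[-0.8,-3.0,0],0],[1,[-0.8,-3.0,0],0],[1,[-0.8,-3.0,0],0],[1,[-0.6,-1.4,0],0],[1,[0,0,0],-3.9],[1,[0,0,0],0],[1,[0,0,0],0]])

```text
time: 7.1
eef_pos: [0.5274, -0.0077, 0.172]
ee_rot: [3.139, 0.105, 0.001]
wrist_force: [0.2, -0.3, 0.3]
grip_width: 0.0853
grasp_force: 0.0
```

```bash
python3 - <<'E'
from station import ctrl,cams
from h import *
d=cams.read_camera("top")
cv2.imwrite("pics/t1.png",cv2.resize(d["color"][110:290,190:430],(800,600))[:,:,::-1])
s=ctrl.get_state();print(s["eef_pos"],s["ee_rot"])
E
```

```text
[ 0.52744969 -0.00803702  0.17192183] [3.13952573e+00 1.03619767e-01 1.10765464e-03]
```

View pics/t1.png

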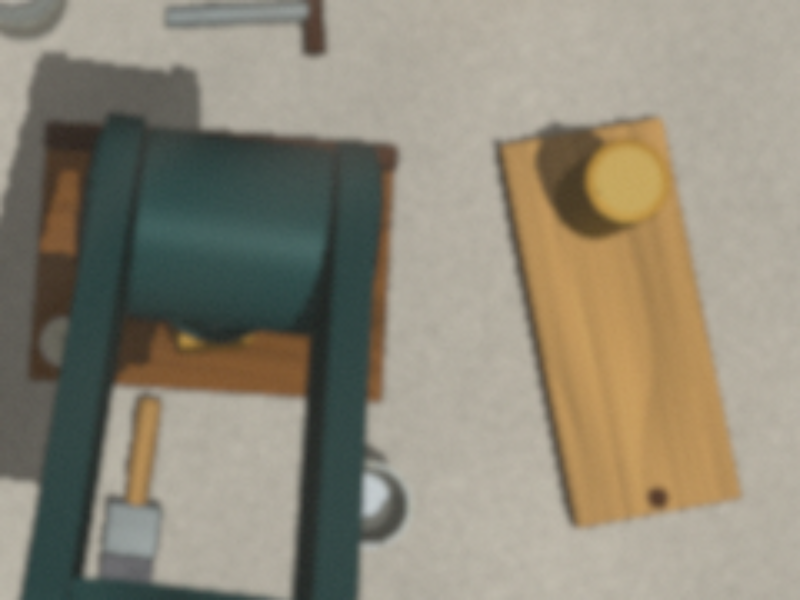

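The drum stands upright on the side board at (626,183), shifted outward by parallax. Next is the block.

Request:
drive_tool(steps=[[1,[0,0,1.0],0],[1,[0,0,2.0],0],[1,[0,0,2.0],0],[1,[0,0,2.0],0],[1,[0,0,0.9],0],[1,[0,0,0],0],[1,[0,0,0],0],[0.55,[0,0,0],0],[0.4,[0,0,0],0],[0.3,[0,0,0],0],[0.3,[0,0,0],0],[0.3,[0,0,0],0],[0.3,[0,0,0],0],[0.3,[0,0,0],0]])

```text
time: 8.32
eef_pos: [0.5279, -0.0075, 0.094]
ee_rot: [3.139, 0.107, 0.004]
wrist_force: [-1.4, 0.5, 5.6]
grip_width: 0.0554
grasp_force: 42.7
```

Request:
drive_tool(steps=[[0.3,[0,0,-1.0],0],[0.3,[0,0,-2.0],0],[0.3,[0,0,-2.5],0],[0.3,[0,0,-1.5],0],[0.3,[-0.5,1.3,0],0],[0.3,[-1.1,2.8,0],0],[0.3,[-1.1,2.8,0],0],[0.3,[-1.1,2.8,0],0],[0.3,[-1.1,2.8,0],0],[0.3,[-1.1,2.8,0],0],[0.3,[-1.1,2.8,0],0],[0.3,[-1.1,2.8,0],0],[0.3,[-1.1,2.8,0],0],[0.3,[-1.1,2.8,0],0],[0.3,[-1.1,2.8,0],0],[0.3,[-1.2,2.8,0],0],[0.3,[0,0,0],0],[0.3,[0,0,1.5],0],[0.3,[0,0,2.5],0],[0.3,[0,0,1.5],0]])

```text
time: 9.98
eef_pos: [0.4213, -0.3357, 0.1068]
ee_rot: [-3.139, -0.106, 0.001]
wrist_force: [-0.1, 0.1, -4.5]
grip_width: 0.0555
grasp_force: 44.4
```

Request:
drive_tool(steps=[[0.3,[0,0,0.7],0],[0.3,[0,0,0.3],0],[0.3,[0,0,0.2],0],[0.3,[0,0,0],0],[0.3,[0,0,0],0]])

```text
time: 10.4
eef_pos: [0.4226, -0.3367, 0.0966]
ee_rot: [3.139, 0.107, 0.002]
wrist_force: [0.4, -0.4, -3.4]
grip_width: 0.0555
grasp_force: 44.4
```

Request:
drive_tool(steps=[[0.3,[0,0,0.15],0],[0.3,[0,0,0.15],0],[0.3,[0,0,0],0],[0.7,[0,0,0],0],[1,[0,0,0],0],[1,[0,0,0],0],[1,[0,0,0],0],[1,[0,0,0],0],[1,[0,0,-2],0],[1,[0,0,-3],0],[1,[0,0,-3],0],[1,[0,0,0],0],[1,[0,0,0],0]])

```text
time: 11.48
eef_pos: [0.4232, -0.3375, 0.1746]
ee_rot: [3.137, 0.107, 0.005]
wrist_force: [0.2, -0.6, -0.2]
grip_width: 0.0854
grasp_force: 0.0
```

```bash
python3 - <<'E'
from station import ctrl,cams
from h import *
d=cams.read_camera("top");np.savez("t2.npz",**d)
cv2.imwrite("pics/t2.png",cv2.resize(d["color"][110:290,190:430],(800,600))[:,:,::-1])
for o in tops(d,(195,145,315,225),[.047,.122]):print(*o)
for o in tops(d,(330,140,440,270),.122,lo=(20,90,150)):print(*o)
s=ctrl.get_state();print(s["eef_pos"],s["ee_rot"])
E
```

```text
0.047 [255. 173.] [605.8 -15.8] [61.5 62.7] 88.4
0.122 [255. 173.] [595.3 -13.9] [57.6 58.7] 88.4
0.047 [225. 171.] [609.5  59.4] [51.4 87.9] 88.8
0.122 [225. 171.] [598.8  56.6] [48.2 82.4] 88.8
0.122 [379. 163.] [ 611.7 -307.8] [53.5 46.9] 45.7
[ 0.42225452 -0.33653984  0.17318342] [3.13887748e+00 1.06704591e-01 1.42702839e-03]
```

View pics/t2.png

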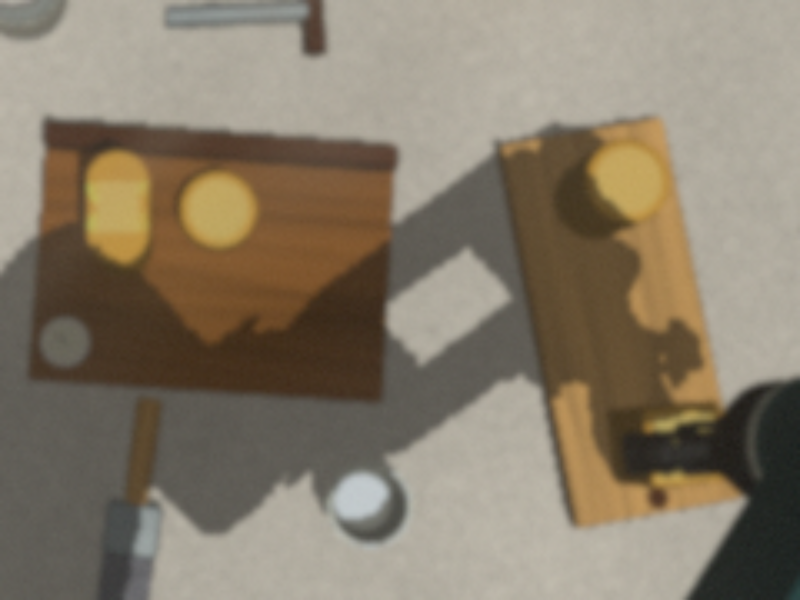

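```bash
python3 - <<'E'
from h import *
for f in("top0.npz","t2.npz"):
  t=np.load(f)
  im=cv2.resize(t["color"][145:205,205:242],None,fx=4,fy=4,interpolation=cv2.INTER_CUBIC)
  h=cv2.cvtColor(im,cv2.COLOR_RGB2HSV)
  for v in(110,125,140):
    m=cv2.inRange(h,(17,60,v),(40,255,255))
    v_,u_=np.nonzero(m)
    w=ray(t,np.c_[(u_+.5)/4-.5+205,(v_+.5)/4-.5+145],.122)[:,:2]*1000
    c=w.mean(0);C=np.cov((w-c).T);e,V=np.linalg.eigh(C);a=V[:,1]*np.sign(V[0,1])
    print(f,v,c.round(1),np.degrees(np.arctan2(a[1],a[0])).round(1),(4*np.sqrt(e)).round(1))
E
```

```text
top0.npz 110 [597.1  56. ] 5.6 [54.4 91.5]
top0.npz 125 [597.9  56.4] 1.7 [51.7 87.2]
top0.npz 140 [598.7  56.9] -2.2 [47.5 83.1]
t2.npz 110 [599.2  56.5] 2.1 [52.  85.2]
t2.npz 125 [599.5  56.3] 1.4 [50.8 83.2]
t2.npz 140 [599.8  56.3] 0.6 [48.7 81.8]
```

Request:
drive_tool(steps=[[1,[0,0,0],5.4],[1,[0.6,-1.4,0],0],[1,[1.2,-2.9,0],0],[1,[1.2,-2.9,0],0],[1,[1.2,-2.9,0],0],[1,[1.2,-2.9,0],0],[1,[1.2,-2.9,0],0],[1,[1.2,-2.9,0],0],[1,[1.2,-2.9,0],0],[1,[1.2,-2.9,0],0],[1,[1.2,-2.9,0],0],[1,[1.2,-2.9,0],0],[1,[1.2,-2.9,0],0],[1,[1.2,-2.9,0],0],[1,[1.2,-2.9,0],0],[1,[0.4,-0.64,0],0],[1,[0,0,0],0],[1,[0,0,0],0],[1,[0,0,0],0]])

```text
time: 13.12
eef_pos: [0.5972, 0.0555, 0.1718]
ee_rot: [3.141, -0.042, -0.004]
wrist_force: [-0.5, -0.8, 0.7]
grip_width: 0.0856
grasp_force: 0.0
```

Request:
drive_tool(steps=[[1,[0.15,-0.1,1.0],0],[1,[0,0,2.0],0],[1,[0,0,2.0],0],[1,[0,0,2.0],0],[1,[0,0,0.9],0],[1,[0,0,0],0],[1,[0,0,0],0],[0.55,[0,0,0],0],[0.4,[0,0,0],0],[0.2,[0,0,0],0],[0.2,[0,0,0],0],[0.2,[0,0,0],0],[0.2,[0,0,0],0],[0.2,[0,0,0],0],[0.2,[0,0,0],0]])

```text
time: 14.37
eef_pos: [0.6007, 0.0574, 0.095]
ee_rot: [3.141, -0.041, 0.003]
wrist_force: [-0.2, -1.6, 6.5]
grip_width: 0.0435
grasp_force: 41.3
```

Request:
drive_tool(steps=[[0.2,[0,0,-1.0],0],[0.2,[0,0,-2.0],0],[0.2,[0,0,-2.0],0],[0.2,[0,0,-1.0],0],[0.2,[-0.6,1.4,0],0],[0.2,[-1.0,2.8,0],0],[0.2,[-1.0,2.8,0],0],[0.2,[-1.0,2.8,0],0],[0.2,[-1.0,2.8,0],0],[0.2,[-1.0,2.8,0],0],[0.2,[-1.0,2.8,0],0],[0.2,[-0.7,2.8,0],0],[0.2,[0,2.8,0],0],[0.2,[0,2.8,0],0],[0.2,[0,2.8,0],0],[0.2,[0,2.8,0],0],[0.2,[0,2.8,0],0],[0.2,[0,2.8,0],0],[0.2,[0,0.2,0],0],[0.2,[0,0,1.0],0]])

```text
time: 16.03
eef_pos: [0.5172, -0.3231, 0.1445]
ee_rot: [3.139, -0.045, 0.004]
wrist_force: [-0.6, 1.0, -2.9]
grip_width: 0.044
grasp_force: 42.8
```

Request:
drive_tool(steps=[[0.2,[0,0,2.0],0],[0.2,[0,0,1.5],0],[0.2,[0,0,0.8],0],[0.2,[0,0,0.3],0],[0.2,[0,0,0],0],[0.2,[0,0,0],0]])

```text
time: 16.53
eef_pos: [0.5172, -0.32, 0.0979]
ee_rot: [-3.141, 0.04, -0.0]
wrist_force: [0.8, -0.1, -2.7]
grip_width: 0.0435
grasp_force: 42.6
```

Request:
drive_tool(steps=[[0.2,[0,0,0.2],0],[0.2,[0,0,0.15],0],[0.2,[0,0,0],0],[0.6,[0,0,0],0],[1,[0,0,0],0],[1,[0,0,0],0],[1,[0,0,0],0],[1,[0,0,0],0],[1,[0,0,-2],0],[1,[0,0,-3],0],[1,[0,0,-3],0],[1,[0,0,0],0],[1,[0,0,0],0]])

```text
time: 17.62
eef_pos: [0.5183, -0.3214, 0.1765]
ee_rot: [3.138, -0.041, 0.006]
wrist_force: [-0.3, -0.7, -0.1]
grip_width: 0.0854
grasp_force: 0.0
```

Request:
drive_tool(steps=[[1,[0.4,-1.5,0],0],[1,[0.8,-2.9,0],0],[1,[0.8,-2.9,0],0],[1,[0.8,-2.9,0],0],[1,[0.8,-2.9,0],0],[1,[0.8,-2.9,0],0],[1,[0.8,-2.9,0],0],[1,[0.8,-2.9,0],0],[1,[0.8,-2.9,0],0],[1,[0.8,-2.9,0],0],[1,[0.5,-2.9,0],0],[1,[0,-0.2,2.0],0],[1,[0,0,3.0],0],[1,[0,0,3.0],0],[1,[0,0,1.0],0],[1,[0,0,0],0],[1,[0,0,0],0]])

```text
time: 19.03
eef_pos: [0.6051, -0.0152, 0.0836]
ee_rot: [-3.141, 0.041, 0.004]
wrist_force: [1.0, 0.3, 0.9]
grip_width: 0.0853
grasp_force: 0.0
```

```bash
python3 - <<'E'
from station import ctrl,cams
from h import *
d=cams.read_camera("scene")
cv2.imwrite("pics/s3.png",cv2.resize(d["color"][60:260,150:400],(750,600))[:,:,::-1])
s=ctrl.get_state();print(s["eef_pos"],s["ee_rot"])
E
```

```text
[ 0.6063565  -0.01555189  0.08481034] [-3.14112173e+00  4.15927523e-02 -3.22940175e-04]
```

View pics/s3.png

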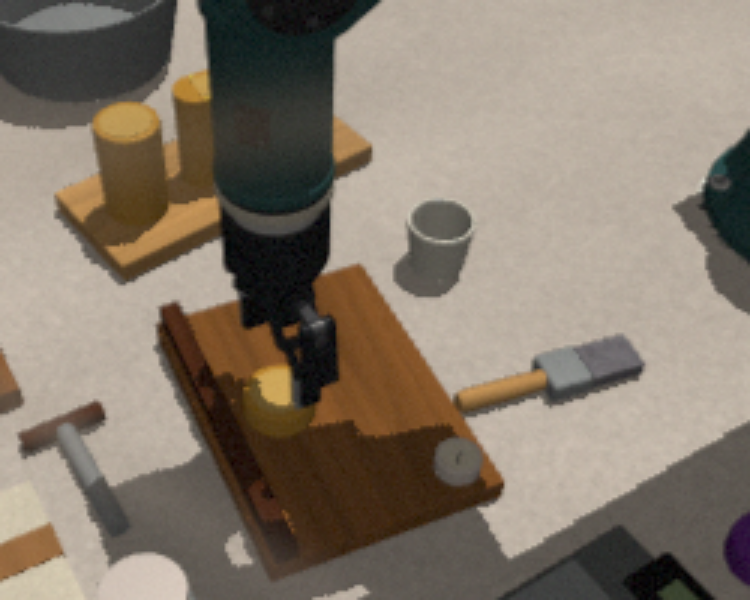

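The drum and loaf stand on the side board, and the jaws straddle the flat disc at (280,395) in line with it. Descend.

Request:
drive_tool(steps=[[1,[0,0,1.5],0],[1,[0,0,1.5],0],[1,[0,0,0.8],0],[1,[0,0,0.5],0],[1,[0,0,0],0],[1,[0,0,0],0],[0.6,[0,0,0],0],[0.4,[0,0,0],0],[0.4,[0,0,0],0],[0.4,[0,0,0],0],[0.4,[0,0,0],0],[0.4,[0,0,0],0],[0.4,[0,0,0],0]], newtons=30)

```text
time: 20.17
eef_pos: [0.6066, -0.0158, 0.0424]
ee_rot: [3.141, -0.041, 0.002]
wrist_force: [-0.5, 0.3, 5.8]
grip_width: 0.0589
grasp_force: 31.7
```

Request:
drive_tool(steps=[[0.4,[0,0,-1.0],0],[0.4,[0,0,-2.0],0],[0.4,[0,0,-2.0],0],[0.4,[0,0,-2.0],0],[0.4,[-0.3,-1.4,0],0],[0.4,[-0.6,-2.8,0],0],[0.4,[-0.6,-2.8,0],0],[0.4,[-0.6,-2.8,0],0],[0.4,[-0.6,-2.8,0],0],[0.4,[-0.6,-2.8,0],0],[0.4,[-0.6,-2.8,0],0],[0.4,[-0.6,-2.8,0],0],[0.4,[-0.6,-2.8,0],0],[0.4,[-0.6,-2.8,0],0],[0.4,[-0.6,-2.8,0],0],[0.4,[-0.3,-2.6,0],0],[0.4,[0,0,1.5],0],[0.4,[0,0,1.5],0],[0.4,[0,0,0],0],[0.4,[0,0,0],0]])

```text
time: 21.83
eef_pos: [0.5468, 0.306, 0.0804]
ee_rot: [3.14, -0.041, -0.005]
wrist_force: [-1.0, -0.0, -0.3]
grip_width: 0.0589
grasp_force: 32.8
```

Request:
drive_tool(steps=[[0.4,[0,0,0.8],0],[0.4,[0,0,0.4],0],[0.4,[0,0,0.2],0],[0.4,[0,0,0.1],0],[0.4,[0,0,0],0],[0.8,[0,0,0],0],[1,[0,0,0],0],[1,[0,0,0],0],[1,[0,0,0],0],[1,[0,0,-2],0],[1,[0,0,-3],0],[1,[0,0,-3],0],[1,[0,0,-3],0],[1,[0,3,0],0],[1,[0,4,0],0],[1,[0,4,0],0],[1,[0,4,0],0],[1,[0,4,0],0],[1,[0,0,0],0],[1,[0,0,0],0]])

```text
time: 23.5
eef_pos: [0.5435, 0.1141, 0.1766]
ee_rot: [-3.141, 0.048, -0.0]
wrist_force: [-0.2, 0.1, -1.0]
grip_width: 0.0854
grasp_force: 0.0
```

```bash
python3 - <<'E'
from station import ctrl,cams
from h import *
t=cams.read_camera("top")
cv2.imwrite("pics/t4.png",cv2.resize(t["color"][130:280,80:440],(800,333))[:,:,::-1])
for o in tops(t,(85,150,175,245),.070,lo=(17,80,90)):print(*o)
g=cv2.cvtColor(t["color"],cv2.COLOR_RGB2GRAY)
sd=t["color"][200:]
for o in tops(t,(330,140,440,270),.122,lo=(20,90,150)):print(*o)
s=ctrl.get_state();print(s["time"],s["eef_pos"],s["ee_rot"])
E
```

```text
0.07 [120. 197.] [549.3 317.6] [35.1 59.9] 87.8
0.122 [395. 243.] [ 421.6 -336. ] [51.7 51.9] 2.3
0.122 [387. 204.] [ 514.9 -322.1] [44.9 47.1] 86.9
0.122 [378. 164.] [ 607.9 -306.1] [54.2 51.4] 15.5
23.55 [0.54366157 0.115559   0.17661298] [-3.14058447e+00  4.48994597e-02 -6.31974219e-04]
```

View pics/t4.png

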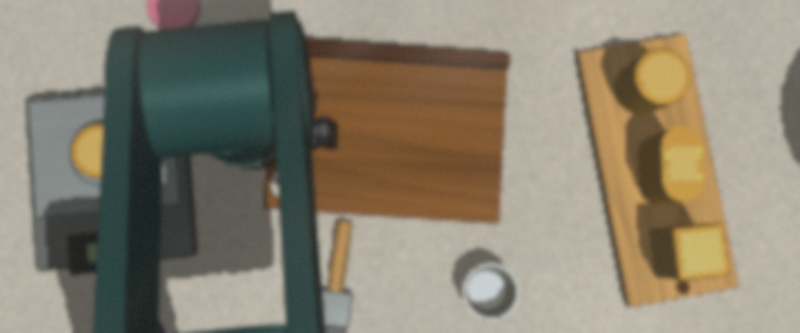

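The flat disc sits on the pan; its visible half gives a centre of about (0.549, 0.305), matching the pan middle. All three tall cheeses stand on the side board. Now the loaf goes back first.

Request:
drive_tool(steps=[[1,[0,1.5,0],0],[1,[-0.1,3.2,0],0],[1,[-0.1,3.2,0],0],[1,[-0.1,3.2,0],0],[1,[-0.1,3.2,0],0],[1,[-0.1,3.2,0],0],[1,[-0.1,3.2,0],0],[1,[-0.1,3.2,0],0],[1,[-0.1,3.2,0],0],[1,[-0.1,3.2,0],0],[1,[-0.1,3.2,0],0],[1,[-0.1,3.2,0],0],[1,[-0.1,3.2,0],0],[1,[-0.2,3.2,0],0],[1,[-0.1,0.6,0],0],[1,[0,0,0],0],[1,[0,0,0],0],[1,[0,0,0],0]])

```text
time: 25.05
eef_pos: [0.5174, -0.3183, 0.176]
ee_rot: [-3.14, 0.039, 0.001]
wrist_force: [-0.2, -0.1, -0.8]
grip_width: 0.0856
grasp_force: 0.0
```

```bash
python3 - <<'E'
from station import ctrl,cams
from h import *
for i in range(3):
    d=cams.read_camera("top");s=ctrl.get_state();print(s["eef_pos"],s["ee_rot"])
for z in (.07,):
  for o in tops(d,(85,150,175,245),z):print(*o)
E
```

```text
[ 0.5173992  -0.3182423   0.17614601] [-3.14021248e+00  3.81156160e-02  7.35578871e-04]
[ 0.5173574  -0.31843531  0.17623757] [-3.14051057e+00  3.80813865e-02  5.63719941e-04]
[ 0.51731399 -0.31870495  0.17629003] [-3.14072317e+00  3.83856637e-02  4.01690092e-04]
0.07 [124. 198.] [548.6 304.3] [60.7 59.3] 63.4
```

Request:
drive_tool(steps=[[1,[0,0.23,1.0],0],[1,[0,0,2.0],0],[1,[0,0,2.0],0],[1,[0,0,2.0],0],[1,[0,0,1.2],0],[1,[0,0,0],0],[1,[0,0,0],0],[0.55,[0,0,0],0],[0.4,[0,0,0],0],[0.2,[0,0,0],0],[0.2,[0,0,0],0],[0.2,[0,0,0],0],[0.2,[0,0,0],0],[0.2,[0,0,0],0],[0.2,[0,0,0],0]], newtons=40)

```text
time: 26.45
eef_pos: [0.5176, -0.3228, 0.0954]
ee_rot: [3.141, -0.041, 0.002]
wrist_force: [-0.8, 1.4, 5.8]
grip_width: 0.0436
grasp_force: 42.8
```

Request:
drive_tool(steps=[[0.2,[0,0,-1.0],0],[0.2,[0,0,-2.0],0],[0.2,[0,0,-2.0],0],[0.2,[0,0,-1.0],0],[0.2,[0,-1.4,0],0],[0.2,[0,-2.8,0],0],[0.2,[0,-2.8,0],0],[0.2,[0,-2.8,0],0],[0.2,[0,-2.8,0],0],[0.2,[0.8,-2.8,0],0],[0.2,[0.9,-2.8,0],0],[0.2,[0.9,-2.8,0],0],[0.2,[0.9,-2.8,0],0],[0.2,[0.9,-2.8,0],0],[0.2,[0.9,-2.8,0],0],[0.2,[0.9,-2.8,0],0],[0.2,[0.9,-2.8,0],0],[0.2,[0.2,-2.8,0],0],[0.2,[0,-0.2,0],0],[0.2,[0,0,1.0],0]])

```text
time: 28.12
eef_pos: [0.6002, 0.0575, 0.1448]
ee_rot: [-3.141, 0.036, -0.003]
wrist_force: [-0.1, 0.3, -4.6]
grip_width: 0.0438
grasp_force: 42.9
```

Request:
drive_tool(steps=[[0.2,[0,0,2.0],0],[0.2,[0,0,1.5],0],[0.2,[0,0,0.8],0],[0.2,[0,0,0.2],0],[0.2,[0,0,0],0],[0.2,[0,0,0],0],[0.2,[0,0,0],0]])

```text
time: 28.7
eef_pos: [0.6007, 0.0549, 0.1002]
ee_rot: [-3.141, 0.042, -0.003]
wrist_force: [-1.4, 1.0, -3.8]
grip_width: 0.0437
grasp_force: 42.7
```

```bash
python3 - <<'E'
from station import ctrl,cams
from h import *
for i in range(5):
    d=cams.read_camera("scene");s=ctrl.get_state();print(s["eef_pos"],s["ee_rot"],s["wrist_force"][2])
E
```

```text
[0.60067486 0.05499486 0.10025872] [-3.14124543e+00  4.18053462e-02 -2.81859231e-03] -4.2226096565028035
[0.60060502 0.05509109 0.10021436] [-3.14123909e+00  4.15740914e-02 -2.68381610e-03] -3.170950047594122
[0.60048936 0.05513757 0.10014107] [-3.14123036e+00  4.15476349e-02 -2.38140311e-03] -3.5772547910317662
[0.60037955 0.05518847 0.10003154] [-3.14122102e+00  4.13387702e-02 -2.03166898e-03] -4.210463084626676
[0.60024619 0.05523842 0.0998936 ] [-3.14122266e+00  4.12947221e-02 -1.59626204e-03] -3.3615426085038083
```

Request:
drive_tool(steps=[[0.2,[0,-0.1,0.2],0],[0.2,[0,0,0.15],0],[0.2,[0,0,0.1],0],[0.2,[0,0,0],0],[0.6,[0,0,0],0],[1,[0,0,0],0],[1,[0,0,0],0],[1,[0,0,0],0],[1,[0,0,0],0],[1,[0,0,-2],0],[1,[0,0,-3],0],[1,[0,0,-3],0],[1,[0,0,0],0],[1,[0,0,0],0]])

```text
time: 30.12
eef_pos: [0.6016, 0.0562, 0.1769]
ee_rot: [-3.141, 0.041, -0.007]
wrist_force: [-0.9, 0.3, 0.4]
grip_width: 0.0854
grasp_force: 0.0
```

Request:
drive_tool(steps=[[1,[0,0,0],-5.4],[1,[-0.7,1.4,0],0],[1,[-1.5,2.8,0],0],[1,[-1.5,2.8,0],0],[1,[-1.5,2.8,0],0],[1,[-1.5,2.8,0],0],[1,[-1.5,2.8,0],0],[1,[-1.5,2.8,0],0],[1,[-1.5,2.8,0],0],[1,[-1.5,2.8,0],0],[1,[-1.5,2.8,0],0],[1,[-1.5,2.8,0],0],[1,[-1.5,2.8,0],0],[1,[-1.5,2.8,0],0],[1,[-1.5,2.8,0],0],[1,[-0.2,0.2,0],0],[1,[0,0,0],0],[1,[0,0,0],0],[1,[0,0,0],0]])

```text
time: 31.7
eef_pos: [0.4218, -0.3355, 0.1741]
ee_rot: [-3.138, -0.106, 0.002]
wrist_force: [0.7, -0.0, -0.0]
grip_width: 0.085
grasp_force: 0.0
```

```bash
python3 - <<'E'
from station import ctrl,cams
from h import *
for i in range(10):
    d=cams.read_camera("top");s=ctrl.get_state();print(s["eef_pos"],s["ee_rot"])
for o in tops(d,(195,145,315,225),.122):print(*o)
E
```

```text
[ 0.42209858 -0.33534577  0.17428671] [-3.13835360e+00 -1.07653394e-01  1.25084843e-03]
[ 0.42234846 -0.33540545  0.17448299] [-3.13874882e+00 -1.08425824e-01  7.97681354e-04]
[ 0.42249706 -0.33555241  0.17462441] [-3.13905768e+00 -1.08768200e-01  4.57746031e-04]
[ 0.42254729 -0.3357114   0.17469902] [-3.13926339e+00 -1.08886104e-01  3.02174637e-04]
[ 0.42259766 -0.33589789  0.17480473] [-3.13950012e+00 -1.08775475e-01  1.76065873e-05]
[ 0.42257595 -0.33606968  0.17484478] [-3.13963130e+00 -1.08523314e-01 -4.06524730e-05]
[ 0.42254148 -0.3362268   0.17487685] [-3.13971590e+00 -1.08250474e-01 -1.35732279e-04]
[ 0.42247987 -0.3363586   0.17485349] [-3.13972717e+00 -1.07903716e-01 -9.74328061e-05]
[ 0.42242191 -0.33646137  0.17485174] [-3.13973386e+00 -1.07635910e-01 -1.20429323e-04]
[ 0.42238056 -0.33657739  0.17484796] [3.13975135e+00 1.07354135e-01 1.33371965e-04]
0.122 [225. 172.] [598.5  57.4] [49.8 81.8] 88.8
```

Request:
drive_tool(steps=[[1,[0,0,1.0],0],[1,[0,0,2.0],0],[1,[0,0,2.0],0],[1,[0,0,2.0],0],[1,[0,0,1.1],0],[1,[0,0,0],0],[1,[0,0,0],0],[0.55,[0,0,0],0],[0.4,[0,0,0],0],[0.3,[0,0,0],0],[0.3,[0,0,0],0],[0.3,[0,0,0],0],[0.3,[0,0,0],0],[0.3,[0,0,0],0]])

```text
time: 33.37
eef_pos: [0.4228, -0.3372, 0.0949]
ee_rot: [3.138, 0.107, 0.002]
wrist_force: [-1.9, 2.1, 6.1]
grip_width: 0.0557
grasp_force: 42.5
```

Request:
drive_tool(steps=[[0.3,[0,0,-1.0],0],[0.3,[0,0,-2.0],0],[0.3,[0,0,-2.5],0],[0.3,[0,0,-1.5],0],[0.3,[0.5,-1.3,0],0],[0.3,[1.1,-2.8,0],0],[0.3,[1.1,-2.8,0],0],[0.3,[1.1,-2.8,0],0],[0.3,[1.1,-2.8,0],0],[0.3,[1.1,-2.8,0],0],[0.3,[1.1,-2.8,0],0],[0.3,[1.1,-2.8,0],0],[0.3,[1.1,-2.8,0],0],[0.3,[1.1,-2.8,0],0],[0.3,[1.1,-2.8,0],0],[0.3,[1.2,-2.8,0],0],[0.3,[0,0,0],0],[0.3,[0,0,1.5],0],[0.3,[0,0,2.5],0],[0.3,[0,0,1.5],0]])

```text
time: 35.03
eef_pos: [0.5256, -0.007, 0.1072]
ee_rot: [-3.139, -0.108, 0.003]
wrist_force: [-0.6, -0.3, -3.2]
grip_width: 0.0555
grasp_force: 44.6
```

Request:
drive_tool(steps=[[0.3,[0,0,0.7],0],[0.3,[0,0,0.2],0],[0.3,[0,0,0],0],[0.3,[0,0,0],0],[0.3,[0,0,0],0],[0.3,[0,0,0],0],[0.3,[0,0,0],0],[0.3,[0,0,0],0],[0.3,[0,0,0],0]])

```text
time: 35.78
eef_pos: [0.5273, -0.0079, 0.1001]
ee_rot: [-3.14, -0.107, -0.001]
wrist_force: [-0.0, 0.7, -3.9]
grip_width: 0.0552
grasp_force: 44.6
```

Request:
drive_tool(steps=[[0.3,[0,0,0.2],0],[0.3,[0,0,0.15],0],[0.3,[0,0,0.15],0],[0.3,[0,0,0],0],[0.7,[0,0,0],0],[1,[0,0,0],0],[1,[0,0,0],0],[1,[0,0,0],0],[1,[0,0,0],0],[1,[0,0,-2],0],[1,[0,0,-3],0],[1,[0,0,-3],0],[1,[0,0,0],0],[1,[0,0,0],0]])

```text
time: 36.95
eef_pos: [0.5287, -0.0081, 0.1766]
ee_rot: [3.139, 0.107, 0.007]
wrist_force: [0.7, 1.1, -0.6]
grip_width: 0.0854
grasp_force: 0.0
```

Request:
drive_tool(steps=[[1,[0,0,0],3.9],[1,[0.4,1.5,0],0],[1,[0.8,3.0,0],0],[1,[0.8,3.0,0],0],[1,[0.8,3.0,0],0],[1,[0.8,3.0,0],0],[1,[0.8,3.0,0],0],[1,[0.8,3.0,0],0],[1,[0.8,3.0,0],0],[1,[0.8,3.0,0],0],[1,[0.8,3.0,0],0],[1,[0.6,1.4,0],0],[1,[0,0,0],0],[1,[0,0,0],0],[1,[0,0,0],0],[1,[0,0,0],0],[1,[0,0,0],0],[1,[0,0,0],0]])

```text
time: 38.45
eef_pos: [0.6089, -0.3057, 0.1749]
ee_rot: [-3.141, -0.002, 0.0]
wrist_force: [-0.8, -0.3, 0.3]
grip_width: 0.0852
grasp_force: 0.0
```

```bash
python3 - <<'E'
from station import ctrl,cams
from h import *
for i in range(6):
    d=cams.read_camera("top");s=ctrl.get_state();print(s["eef_pos"],s["ee_rot"])
for o in tops(d,(195,145,315,225),.122):print(*o)
E
```

```text
[ 0.60902742 -0.30597166  0.17498728] [-3.14145608e+00 -1.39759339e-03  5.55538082e-05]
[ 0.60909084 -0.30612681  0.17501907] [-3.14152608e+00 -1.14419108e-03 -1.28307712e-04]
[ 0.60914103 -0.30635175  0.17505502] [3.14155036e+00 8.52882642e-04 3.25927725e-04]
[ 0.6091461  -0.30646868  0.17500543] [-3.14159007e+00 -7.05311927e-04 -2.70854234e-04]
[ 0.60915607 -0.30663036  0.17498478] [3.14155700e+00 3.41352060e-04 3.21450079e-04]
[ 0.60912922 -0.30672803  0.17495189] [3.14156679e+00 2.39203041e-04 2.28615567e-04]
0.122 [253. 202.] [527.   -6.7] [52.7 51.8] 4.3
0.122 [224. 171.] [599.4  56.8] [47.1 81.3] 88.0
```

Request:
drive_tool(steps=[[1,[0.08,0,1.0],0],[1,[0,0,2.0],0],[1,[0,0,2.0],0],[1,[0,0,2.0],0],[1,[0,0,1.2],0],[1,[0,0,0],0],[1,[0,0,0],0],[0.55,[0,0,0],0],[0.4,[0,0,0],0],[0.4,[0,0,0],0],[0.4,[0,0,0],0],[0.4,[0,0,0],0],[0.4,[0,0,0],0],[0.4,[0,0,0],0]])

```text
time: 39.92
eef_pos: [0.6109, -0.3071, 0.0944]
ee_rot: [3.141, -0.0, 0.004]
wrist_force: [-0.1, 1.6, 6.3]
grip_width: 0.0614
grasp_force: 43.6
```

Request:
drive_tool(steps=[[0.4,[0,0,-1.0],0],[0.4,[0,0,-2.0],0],[0.4,[0,0,-2.0],0],[0.4,[0,-1.0,-1.0],0],[0.4,[-0.25,-2.5,0],0],[0.4,[-0.25,-2.5,0],0],[0.4,[-0.25,-2.5,0],0],[0.4,[-0.25,-2.5,0],0],[0.4,[-0.25,-2.5,0],0],[0.4,[-0.25,-2.5,0],0],[0.4,[-0.25,-2.5,0],0],[0.4,[-0.3,-2.5,0],0],[0.4,[0,-1.0,0],0],[0.4,[0,0,1.0],0],[0.4,[0,0,2.0],0],[0.4,[0,0,1.5],0],[0.4,[0,0,0.5],0],[0.4,[0,0,0.3],0],[0.4,[0,0,0],0],[0.4,[0,0,0],0]])

```text
time: 41.58
eef_pos: [0.5899, -0.0875, 0.1002]
ee_rot: [3.141, -0.001, 0.001]
wrist_force: [0.0, -0.7, -3.4]
grip_width: 0.061
grasp_force: 44.9
```

Request:
drive_tool(steps=[[0.4,[0,0,0],0],[0.4,[0,0,0],0],[0.4,[0,0,0],0],[0.4,[0,0,0],0],[0.4,[0,0,0],0]])

```text
time: 42.0
eef_pos: [0.5896, -0.0869, 0.1001]
ee_rot: [3.142, -0.0, 0.001]
wrist_force: [0.1, 0.5, -3.8]
grip_width: 0.0611
grasp_force: 44.9
```

Request:
drive_tool(steps=[[0.4,[0,0,0.2],0],[0.4,[0,0,0.2],0],[0.4,[0,0,0.15],0],[0.4,[0,0,0],0],[0.8,[0,0,0],0],[1,[0,0,0],0],[1,[0,0,0],0],[1,[0,0,0],0],[1,[0,0,0],0],[1,[0,0,-2],0],[1,[0,0,-3],0],[1,[0,0,-3],0],[1,[0,0,-2],0],[1,[0,2,0],0],[1,[0,3.5,0],0],[1,[0,3.5,0],0],[1,[0,3.5,0],0],[1,[0,3.5,0],0],[1,[0,3.5,0],0],[1,[0,3.5,0],0]])

```text
time: 43.67
eef_pos: [0.5891, -0.3185, 0.1943]
ee_rot: [-3.142, 0.0, -0.0]
wrist_force: [0.9, -0.0, -0.3]
grip_width: 0.0857
grasp_force: 0.0
```

Request:
drive_tool(steps=[[1,[0,3.5,0],0],[1,[0,2,0],0],[1,[0,0,0],0]])

```text
time: 43.92
eef_pos: [0.5891, -0.3772, 0.1941]
ee_rot: [3.139, -0.006, 0.002]
wrist_force: [-0.1, -0.3, -0.1]
grip_width: 0.0856
grasp_force: 0.0
```

```bash
python3 - <<'E'
from station import ctrl,cams
from h import *
d=cams.read_camera("top")
for o in tops(d,(195,145,315,225),.122):print(*o)
for o in tops(d,(85,150,175,245),.07):print(*o)
cv2.imwrite("pics/t5.png",cv2.resize(d["color"],(800,600))[:,:,::-1])
d=cams.read_camera("scene");cv2.imwrite("pics/s5.png",cv2.resize(d["color"],(800,600))[:,:,::-1])
for o in tops(d,(200,130,300,235),.122):print(*o)
E
```

```text
0.122 [253. 202.] [526.8  -6.6] [47.6 47.4] 4.0
0.122 [285. 174.] [591.  -83.3] [58.5 58.3] 76.3
0.122 [224. 172.] [598.2  58.3] [40.5 74.1] 87.8
0.07 [124. 198.] [548.5 304.8] [60.6 59.2] 88.7
0.122 [234. 150.] [597.4 -81.3] [37.5 61.2] 26.1
```

View pics/t5.png

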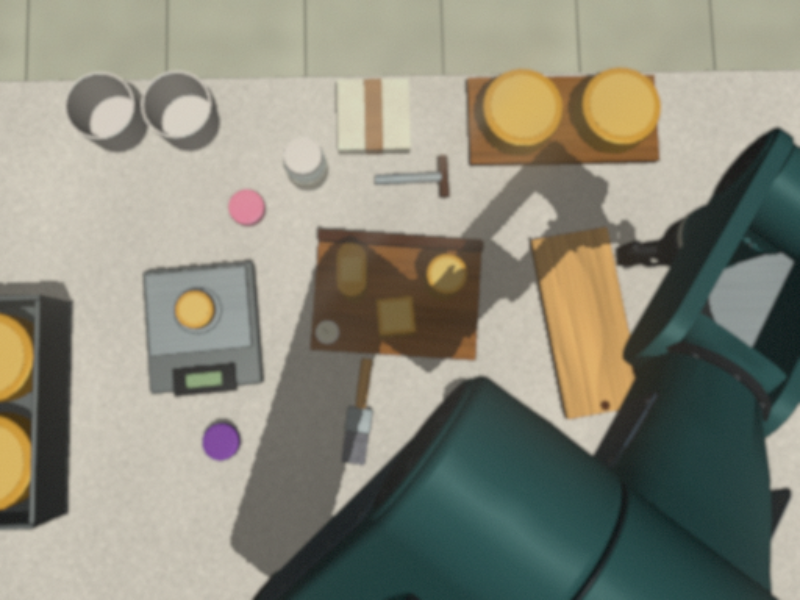

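View pics/s5.png

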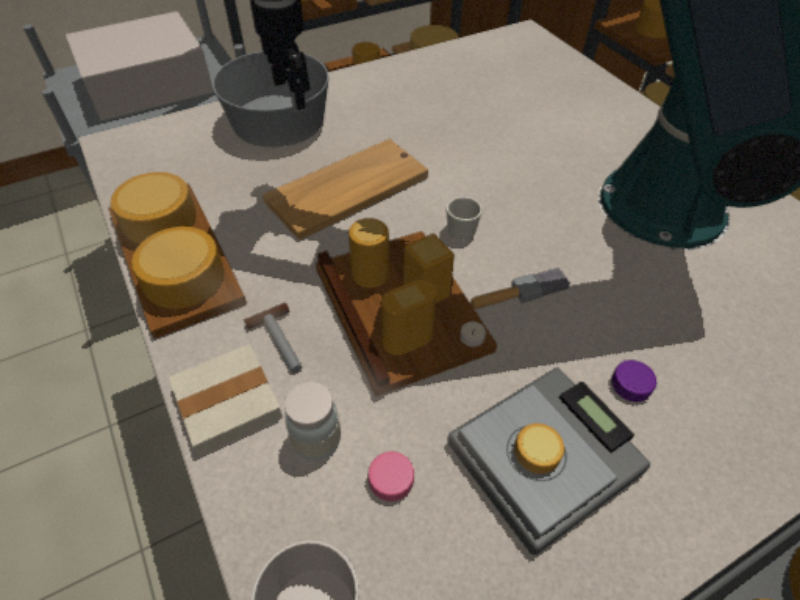

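All three tall cheeses are upright on the board, the flat disc is inside the ring, and the bystanders look unmoved. The arm's shadow spoils the masks, so I'll move to the start pose for an exact comparison.

Request:
drive_tool(steps=[[1,[-1.5,0.7,-0.5],0],[1,[-3.2,1.5,-0.3],0],[1,[-3.2,1.5,-0.3],0],[1,[-3.2,1.5,-0.3],0],[1,[-3.2,1.5,-0.3],0],[1,[-3.2,1.5,-0.3],0],[1,[-3.2,1.5,-0.3],0],[1,[-3.2,1.5,-0.3],0],[1,[-3.2,1.5,-0.3],0],[1,[-3.2,1.5,-0.3],0],[1,[-3.2,1.5,-0.3],0],[1,[-3.2,1.5,-0.3],0],[1,[-3.2,1.5,-0.3],0],[1,[-3.2,1.5,-0.3],0],[1,[-2,0.8,0],0],[1,[0,0,0],0],[1,[0,0,0],0]])

```text
time: 45.43
eef_pos: [0.1378, -0.5809, 0.2385]
ee_rot: [-3.141, 0.002, -0.0]
wrist_force: [0.1, 0.3, 0.4]
grip_width: 0.0855
grasp_force: 0.0
```

```bash
python3 - <<'E'
from station import ctrl,cams
from h import *
for n,roi in(("top",(195,145,315,225)),("scene",(200,130,300,235))):
    d=cams.read_camera(n);np.savez(n+"9.npz",**d);d0=np.load(n+"0.npz")
    print(n)
    for lo in((17,90,110),(17,90,130)):
        for q in(d0,d):
            for o in tops(q,roi,.122,lo=lo):print(lo[2],*o[1:])
            print()
E
```

```text
top
110 [253. 201.] [527.6  -8. ] [57.7 58.3] 3.9
110 [286. 174.] [590.4 -85.9] [62.  61.8] 88.7
110 [255. 173.] [595.9 -13.9] [56.4 56.4] 88.4
110 [225. 172.] [598.2  56.3] [49.6 82.4] 86.2

110 [253. 202.] [526.7  -7.5] [58.2 58.5] 4.1
110 [286. 175.] [587.8 -85.8] [61.9 62.4] 88.3
110 [225. 172.] [597.6  57.2] [49.2 82.4] 89.0

130 [253. 201.] [527.5  -7.6] [54.8 55. ] 4.1
130 [286. 174.] [590.4 -86.5] [60.8 59.4] 88.7
130 [255. 172.] [595.9 -14.2] [53.5 52.8] 88.7
130 [225. 172.] [598.5  56.5] [45.4 79.5] 88.1

130 [253. 202.] [527.   -7.6] [55.8 55.4] 3.9
130 [286. 175.] [587.9 -86.1] [59.9 60.2] 16.6
130 [225. 172.] [597.9  58. ] [45.6 79.5] 87.8

scene
110 [254. 189.] [609.   50.4] [ 57.7 105.2] 69.5
110 [274. 160.] [526.6  -8. ] [55.7 56.1] 4.6
110 [235. 148.] [588.9 -87.4] [60.3 60.8] 27.0

110 [261. 190.] [595.8  55.4] [46.4 81.3] 88.6
110 [274. 160.] [525.5  -7.9] [55.7 56.1] 4.9
110 [236. 148.] [586.8 -86.4] [60.6 60.8] 29.1

130 [254. 189.] [608.9  50.4] [ 56.  103.6] 69.5
130 [274. 160.] [526.8  -8.5] [53.3 54.9] 4.9
130 [235. 148.] [588.6 -87.9] [59.3 60.4] 27.0

130 [261. 189.] [595.9  55.3] [45.4 79.9] 88.1
130 [275. 160.] [525.4  -8.4] [53.8 54.8] 5.3
130 [235. 148.] [586.6 -87. ] [59.6 59.9] 29.1
```

Against the start images, the block is about 1 mm off, the loaf about 1.3 mm and the drum about 2.4 mm. The gauge, brush, cup and jar are at their original pixels. Handing in.

```bash
python3 -c "
from station import ctrl
print(ctrl.finish_job())"
```

```text
the job is handed in; nothing more can be done
None
```

The job is handed in: the flat cheese is in the middle of the scale pan, all three tall cheeses are back upright within about 2.5 mm of where they started (the drum is furthest off), and the gauge, brush, cup and jar look unmoved in the images.

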